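# Seat a gearbox shaft in the run-out stand

## Task

Pick the gearbox shaft up from its wooden rest and lower it into the two open slots of the run-out stand, either way round. Feel it past the sprung keepers and press it gently fully home, so that both ends bottom evenly on their seats, then let go; do not force it (never push on it with more than about 40 N), do not drop it in, and leave the other things on the bench where they are.

Things in the scene. Friction and masses are not known exactly. Their poses are not given: they have to be found in the camera images.
- shaft: Loose steel gearbox shaft, 168 mm long, 0.24 to 0.39 kg. Origin mid-length on its axis, own x along it. Dark plain hub 24 mm across within 28 mm of the middle: grip it there from above, across the axis. 56 mm gear at x = 28 to 41 mm, 40 mm gear at x = -41 to -28; 16 mm shoulders out to 58 mm from the middle; 10 mm journals from there to the ends at 84 mm.
- shaft_end_a (a point): point on the shaft's axis in the journal beside the large gear, 72 mm from the middle
- shaft_end_b (a point): point on the shaft's axis in the journal beside the small gear, 72 mm from the middle
- rest: Fixed wooden rest: board 180 x 70 x 8 mm with two V-notched uprights 72 mm either side of its middle (along its own x), about 52 mm high. The shaft starts lying in the notches along the rest's x, its axis 45 mm above the bench. Origin under the middle of the board.
- stand: Fixed metal run-out stand, base 190 x 90 x 14 mm; origin under the middle of the base, z up. Two short columns carry an aluminium yoke (crossbar 166 x 36 x 12 mm) with an upright slotted plate, 10 mm thick, at x = +72 and -72 mm. The shaft lies along the stand's x, level, in both slots, with 9 mm end play each way. Pushing on it with more than about 40 N harms it.
- slot_a (a point): point at bench level below the middle of the slot at the stand's +x end. The slot is open at the top, 12 mm wide (in the stand's y), its straight walls 26 mm deep, above them lips 11 mm high flaring to about 30 mm. Yoke height differs each time and is NOT measured: the rigid slot floors, always level with each other, lie 63 to 83 mm above the bench, a seated shaft's axis 68 to 88 mm.
- slot_b (a point): point at bench level below the slot at the stand's -x end, alike. In each slot a sprung round keeper reaches 5 mm in from the +y wall, 8 mm above the floor: a journal stops on it with its axis about 15 mm above the floor and must be pressed past it (3 to 8 N at each end); it then pinches the journal. Only on the rigid floor does the total rise past 20 N, steeply.
- seat_a (a joint): sprung steel pin of 8 mm diameter in the floor of the slot at the stand's +x end: travel in m, 0 = standing free 4 mm above the floor, 0.004 = pressed flush by a journal that has bottomed (pressing it takes about 1 N)
- seat_b (a joint): the same pin in the slot at the stand's -x end
- masking_tape: bystander: roll of tape lying flat, 80 mm across, 24 mm high, origin under its middle
- brass_brush: bystander: wire brush with wooden back, 133 x 74 x 35 mm, origin under its middle
- vee_block: bystander: ground steel vee block 57 x 56 x 34 mm, origin under its middle

How it is judged:
On the way, in this order (a step that is already met when the one before it is completed fails the run):
1. the shaft is lifted clear of its rest (height (world z) of shaft above 0.1 m and horizontal distance between shaft and rest below 0.1 m), for 0.05 s.
2. the shaft, still held, is down in the slots and bears on the stand (contact force between shaft and stand above 0.5 N and contact force between the fingers and shaft above 0.5 N and horizontal distance between shaft and stand below 0.013 m and angle between the x axis of shaft and the x axis of stand, either way round below 0.12 rad), for 0.1 s.
At the end, for the whole second after the job is handed in: The shaft lies at rest in both slots, its middle within 12 mm along and 3 mm across of the stand's middle, its axis within 0.03 rad of the stand's x axis (level), and both seat pins are pressed more than 2.5 mm of their 4 mm travel (value of joint each of seat_a, seat_b above 0.0025 m and y of shaft in the frame of stand between -0.003 and 0.003 m and x of shaft in the frame of stand between -0.02 and 0.02 m and angle between the x axis of shaft and the x axis of stand, either way round below 0.03 rad and height (world z) of shaft above 0.06 m and linear speed of shaft below 0.01 m/s); the robot touches nothing.
It fails at once if the shaft is dropped: let go and falling faster than 0.3 m/s above the slots (linear speed of shaft above 0.3 m/s and contact force between the fingers and shaft below 0.1 N and height (world z) of shaft above 0.085 m).
It fails at once if the shaft is forced: contact forces between shaft and stand, keepers' and walls' pinch included, add up to more than 75 N (contact force between shaft and stand above 75 N).
It fails at once if the gripper or arm bears hard on the stand (contact force between any of the fingers, the arm and stand above 75 N).
It fails at once if a bystander is displaced by more than 20 mm (distance of any of masking_tape, brass_brush, vee_block from where it was at the start of the episode above 0.02 m).
It also fails if it takes over 51 s, if anything falls off the work surface, if the arm or the gripper's body presses on something with over 40 N, if the wrist force passes 120 N, or if a joint passes its speed limit or range.

## Robot

A 6-joint arm with a two-finger parallel gripper is mounted at the origin on a cart in front of the work surface, level with it; the furniture and walls round the work are solid. World frame = base frame: x ahead of the robot, y to its left, z up, the work surface at z = 0. Lengths are in m, angles in rad, forces in N, time in s.
With the tool pointing down it reaches from about 0.35 to 0.975 m from the base axis. Payload 4.9 kg.
Tool frame: the origin (TCP) lies on the front face of the gripper's body, between the roots of the fingers; the fingertips stand ctrl.finger_overhang ahead of it and the grasp point (between the pads) lies 54 mm ahead of it (ctrl.finger_overhang is the distance from the TCP to the fingertips, in m); z points along the fingers, y is the line along which they close (so a half turn about z gives the same grasp; the last joint's range is limited). The gripper opens to 85 mm and grips with 20 to 120 N. Pads are 22 mm wide; open, the fingers measure 114 mm over their backs; the gripper's body (76 mm by 85 mm) begins 54 mm behind the grasp point. The pads swing forward as they close: fully open they stand 13 mm farther back than shut.
Start: joints at [1.103, 0.053, 1.613, -0, 1.476, -0.119], TCP at [0.214, 0.587, 0.304] pointing down, gripper open.
Joint ranges: [-3.01, 3.01], [-1.01, 2.22], [0.06, 2.58], [-1.02, 4.17], [0.09, 2.62], [-3.14, 3.14]. Speed limits (rad/s): [2.57, 2.57, 3.14, 3.14, 3.14, 3.14].

## Interface

Orientations are given as a rotation vector (axis times angle).
In Python, from station import ctrl, vision gives the robot as it stands. The module is installed in compiled form; this text tells all that it offers.
- The arm moves only by the tool drive_tool, never from a script. Its argument "rows" is a list of rows, each a list of 2 entries, a list of its own where there are three numbers: the shift along the tool's x, y, z in m, then the turn about the tool's z in rad. A call has 1 to 10 rows; each row shifts and turns the commanded pose from where the row before left it, along the tool's axes as they then stand; what a row does not reach is not made up. A row lasts 1/10 s, in which the tool goes at most 50 mm and 8.59 degrees, less where a joint would pass 70% of its speed; a pose out of reach is approached as far as the arm can. A call with a gripper value outside its range is refused whole. "jaw" is the closure, from 0 (fully open) to 1 (shut), set as the call begins (left out, the last holds). The fingers move at their own pace and stop on an object; "grip_force" is the grip in N (left out, the last holds). Time passes only in rows, so rows that do not move let the fingers close. It gives the time, the measured TCP pose, the force, the opening and the grip force at its end, in the units of the state.
- ctrl.get_obs(): the state, without advancing time (a new reading comes with each control period).
- vision.get_image(name): name is "side" or "top" or "wrist"; returns a dict with "image" (384x512x3 uint8, blue, green, red), "vertical_fov" (degrees; the focal length in pixels is half the picture's height over the tangent of half this angle, whatever the lens; pixels are square), "cx", "cy" (the principal point, pixels), "R" (3x3) and "t" (3): a world point X has camera coordinates R X + t. Camera axes: x right, y down, z forward; pixel columns grow to the right and rows downward; lengths in m; the calibration is good to about 2 mm. A picture is of the moment at which its call begins. There is no depth.
- ctrl.finish_job(): hands the job in; it is judged then, once.
The state is a dict: "t": time; "q": joint angles; "dq": joint speeds; "effort": joint torques, N m; "tool_pos": TCP position; "tool_rot": TCP orientation; "contact_force": force on the tool from outside, world axes, zero at the start; "wrist_torque": the same for the moment, N m; "opening": finger opening in m; "grip_force": force on a finger pad.
Only numpy, scipy, OpenCV 4.12 (cv2) and the standard library are available. Lean on these libraries where they do the work, as an engineer would, in place of code of your own. Each camera call takes 0.05 s, during which the arm holds its last target. There are 200 camera calls.

## Working session

There is one attempt and no reset: what is moved stays moved. The work goes in short steps, Python scripts to look and compute and a tool call to move; the robot and the scene stay as the last step left them, time stands still between calls to the robot, and variables do not carry over. Pictures are saved under pics/ and viewed, at most 10 in all, crops included, and the job is handed in when it is done.

Besides the shell and the picture viewer there is one more tool, called after "Request:" by a JSON object that holds its "method" and its "body". drive_tool: Moves the arm, as the interface text tells. Its arguments: {"type":"object","properties":{"rows":{"type":"array","items":{"type":"array"}},"jaw":{"type":"number"},"grip_force":{"type":"number"}},"required":["rows"]}

```bash
mkdir -p pics; cat > h.py <<'E'
import numpy as np, cv2, pickle
def snap(names):
    from station import vision
    o={}
    for n in names:
        o[n]=vision.get_image(n)
    return o
def cam(v):
    f=v["image"].shape[0]/2/np.tan(np.radians(v["vertical_fov"])/2)
    return f,v["cx"],v["cy"],np.array(v["R"]),np.array(v["t"])
def proj(v,X):
    f,cx,cy,R,t=cam(v); c=R@np.array(X)+t; return np.array([cx+f*c[0]/c[2],cy+f*c[1]/c[2]])
def ray(v,p):
    f,cx,cy,R,t=cam(v); return -R.T@t, R.T@np.array([(p[0]-cx)/f,(p[1]-cy)/f,1])
def plane(v,p,z):
    o,d=ray(v,p); return o+d*(z-o[2])/d[2]
def tri(vs,ps):
    A=np.zeros((3,3));b=np.zeros(3)
    for v,p in zip(vs,ps):
        o,d=ray(v,p); d=d/np.linalg.norm(d); P=np.eye(3)-np.outer(d,d); A+=P;b+=P@o
    X=np.linalg.solve(A,b); return X,[proj(v,X)-p for v,p in zip(vs,ps)]
E
python3 - <<'E'
from h import *
from station import ctrl
o=snap(["side","top","wrist"]); pickle.dump(o,open("v0.pkl","wb"))
for n,v in o.items():
    print(n,v["image"].shape,cam(v)[0],v["cx"],v["cy"],ray(v,(v["cx"],v["cy"])))
a=np.hstack([o["side"]["image"],o["top"]["image"]])
cv2.imwrite("pics/top.png",cv2.resize(o["top"]["image"],(800,600),interpolation=cv2.INTER_CUBIC))
cv2.imwrite("pics/side.png",cv2.resize(o["side"]["image"],(800,600),interpolation=cv2.INTER_CUBIC))
print(ctrl.get_obs(),ctrl.finger_overhang)
E
```

```text
side (384, 512, 3) 415.9808569474808 262.4904231363003 184.0563420782517 (array([0.53821493, 0.83027175, 0.44013358]), array([-0.00751613, -0.91602949, -0.40104049]))
top (384, 512, 3) 380.964253109785 252.66837340134097 192.08553926798385 (array([0.32610048, 0.02248547, 0.88941803]), array([ 2.59756679e-01, -9.22588682e-04, -9.65673660e-01]))
wrist (384, 512, 3) 341.1788927766061 253.73377686324636 190.5613377535671 (array([0.13312037, 0.61640276, 0.37367629]), array([ 0.3084495 , -0.11330734, -0.94446829]))
{'t': 0.15, 'q': array([ 1.10302774e+00,  5.32135767e-02,  1.61395472e+00,  3.59607634e-05,
        1.47598055e+00, -1.18971119e-01]), 'dq': array([-5.22119750e-04, -1.87206327e-03, -3.16061522e-03,  7.90510872e-04,
       -5.71413832e-06, -5.10689745e-04]), 'effort': array([ 4.38269881e-04, -3.94241095e+01, -3.70721841e+01, -1.29489299e-04,
        4.62224809e-03,  8.92642845e-06]), 'tool_pos': array([0.21341829, 0.5870528 , 0.30295442]), 'tool_rot': array([-5.45037796e-01, -3.09345926e+00,  2.32339804e-03]), 'contact_force': array([-0.43494456, -0.11752335,  0.64764329]), 'wrist_torque': array([ 0.01406765,  0.00542293, -0.00318196]), 'grip_force': 0.0, 'opening': 0.08556602487433194} 0.0726
```

View pics/top.png

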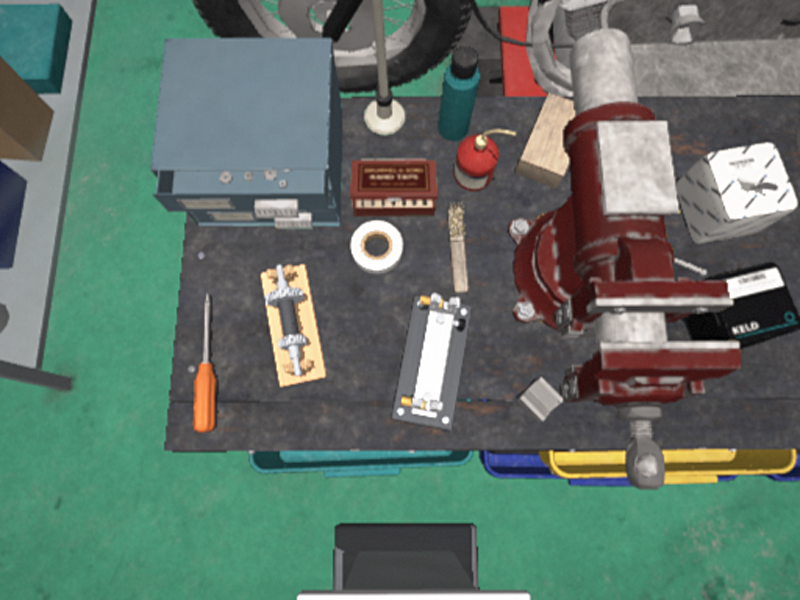

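View pics/side.png

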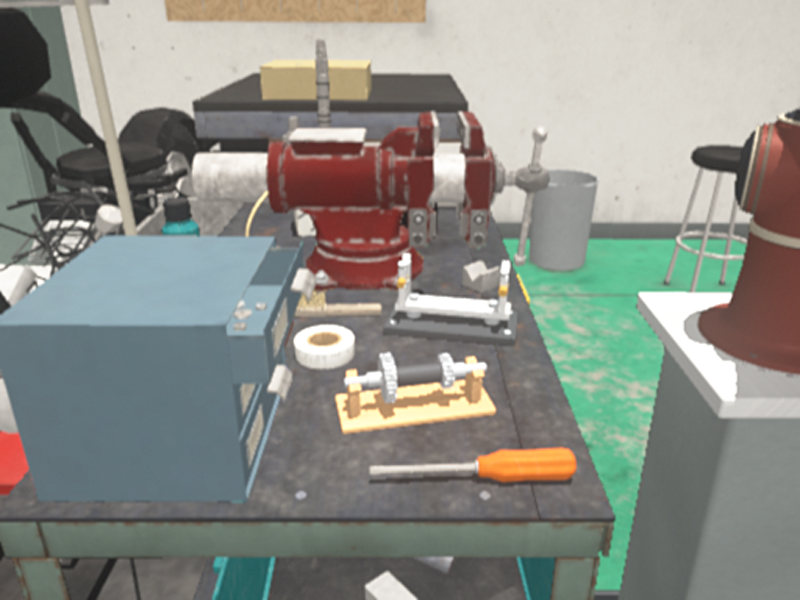

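```bash
python3 - <<'E'
from h import *
o=pickle.load(open("v0.pkl","rb"))
def crop(n,x,y,w,h,s,f):
    cv2.imwrite(f,cv2.resize(o[n]["image"][y:y+h,x:x+w],(w*s,h*s),interpolation=cv2.INTER_CUBIC))
crop("top",160,160,150,120,5,"pics/topc.png")
crop("side",205,155,133,120,5,"pics/sidec.png")
cv2.imwrite("pics/wrist.png",cv2.resize(o["wrist"]["image"],(800,600),interpolation=cv2.INTER_CUBIC))
E
```

```text
(no output)
```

View pics/topc.png

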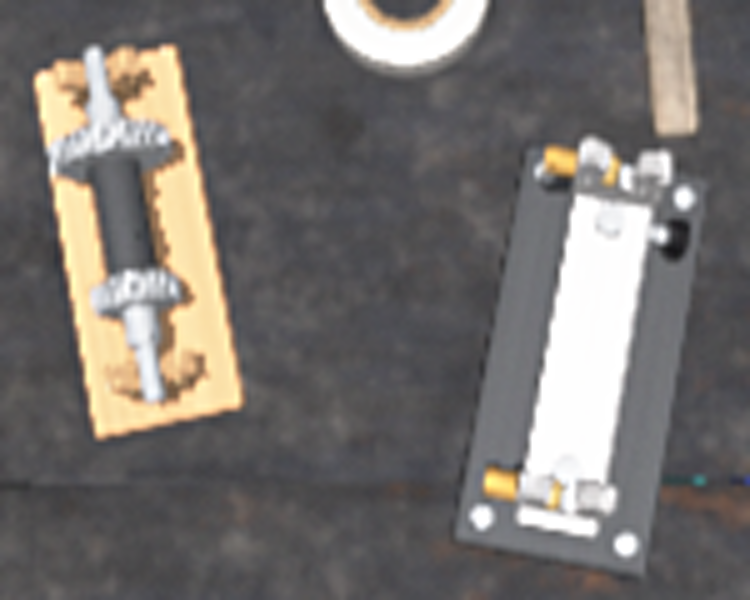

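View pics/sidec.png

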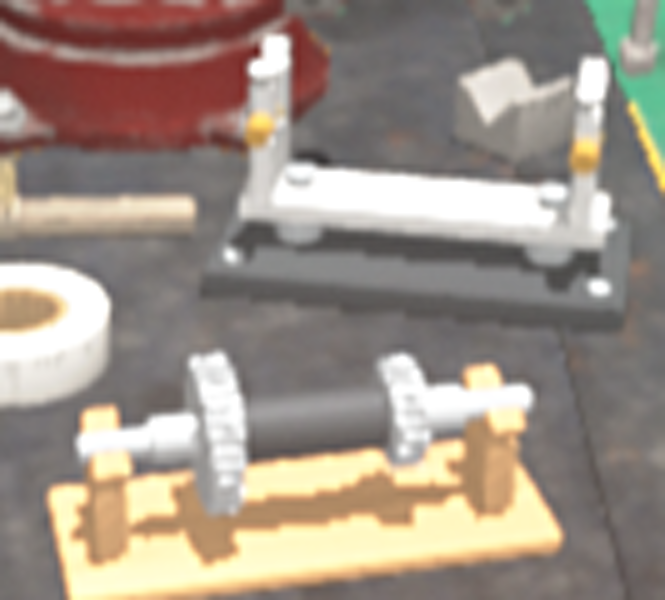

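View pics/wrist.png

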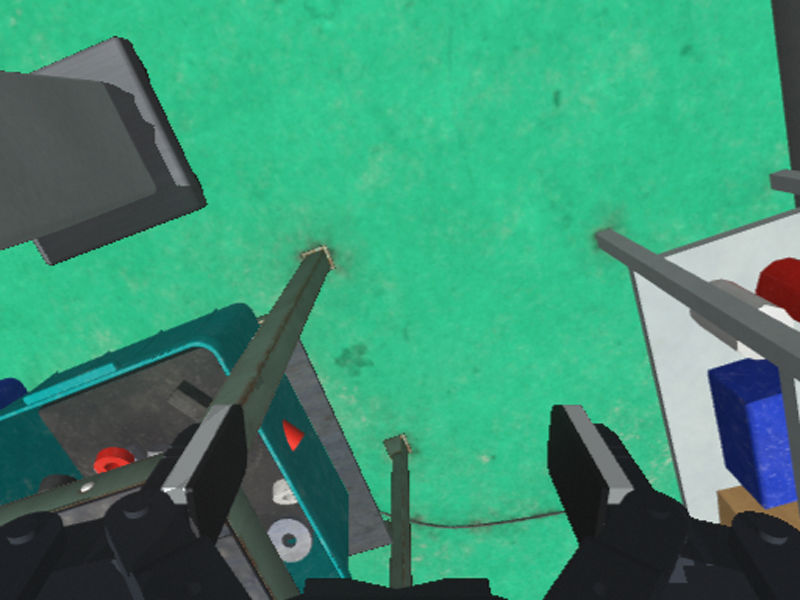

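```bash
python3 - <<'E'
from h import *
o=pickle.load(open("v0.pkl","rb")); T,S=o["top"],o["side"]
tp=lambda p:np.array([(p[0]+.5)/5-.5+160,(p[1]+.5)/5-.5+160])
sp=lambda p:np.array([(p[0]+.5)/5-.5+205,(p[1]+.5)/5-.5+155])
np.set_printoptions(precision=4,suppress=True)
for n,a,b in [("far tip",(93,50),(80,443)),("near tip",(153,399),(531,397)),
  ("L gear",(112,145),(217,432)),("S gear",(139,288),(405,410)),
  ("far Lprong",(596,150),(264,68)),("far Rprong",(655,162),(275,43)),
  ("near Lprong",(540,488),(589,95)),("near Rprong",(596,495),(593,66)),
  ("far key",(553,160),(260,127)),("near key",(496,484),(584,153))]:
    X,e=tri([T,S],[tp(a),sp(b)]); print(n,X,np.array(e).round(1).tolist())
B=[plane(T,tp(p),.014) for p in [(531,148),(709,180),(643,577),(456,540)]]
print(np.array(B),np.mean(B,0)); 
d=(B[0]+B[1]-B[2]-B[3])/2;print(np.linalg.norm(d),np.arctan2(d[1],d[0]),np.linalg.norm(B[0]-B[1]))
for z in (.045,):
    a=plane(T,tp((93,50)),z);b=plane(T,tp((153,399)),z);print(a,b,(a+b)/2,np.linalg.norm(a-b),np.arctan2(*(a-b)[[1,0]]))
R=[plane(T,tp(p),.008) for p in [(36,73),(177,46),(243,408),(98,438)]];print(np.mean(R,0),np.linalg.norm(R[0]-R[3]))
for n,P in [("SB",[(202,290),(626,328)])]:
    for p in P: print(n,plane(S,sp(p),.0))
E
```

```text
far tip [0.6074 0.1947 0.0471] [[-0.0, 0.2], [-0.2, -0.1]]
near tip [0.4438 0.161  0.0464] [[-0.1, 0.5], [-0.6, -0.1]]
L gear [0.5603 0.1842 0.0458] [[-0.1, 0.8], [-1.0, -0.3]]
S gear [0.4925 0.1694 0.0462] [[-0.2, 1.2], [-1.4, -0.3]]
far Lprong [ 0.5431 -0.0344  0.1003] [[-0.0, 0.2], [-0.2, -0.1]]
far Rprong [ 0.5376 -0.0594  0.1026] [[0.0, -0.1], [0.1, 0.0]]
near Lprong [ 0.4005 -0.0083  0.098 ] [[0.0, -0.2], [0.2, 0.0]]
near Rprong [ 0.3965 -0.0308  0.1029] [[-0.0, 0.1], [-0.1, -0.0]]
far key [ 0.5446 -0.0169  0.0791] [[-0.0, 0.1], [-0.1, -0.0]]
near key [0.404  0.0095 0.0783] [[0.0, -0.1], [0.1, 0.0]]
[[ 0.5685 -0.0097  0.014 ]
 [ 0.5523 -0.094   0.014 ]
 [ 0.3681 -0.0572  0.014 ]
 [ 0.3849  0.0268  0.014 ]] [ 0.4685 -0.0335  0.014 ]
0.18749492826015124 -0.196908623173494 0.08581715614732678
[0.6085 0.1951 0.045 ] [0.4452 0.161  0.045 ] [0.5269 0.1781 0.045 ] 0.16685530017556666 0.2054549202191734
[0.5276 0.1772 0.008 ] 0.18083047985610998
SB [ 0.5709 -0.0126  0.    ]
SB [0.3828 0.023  0.    ]
```

Request:
{"method": "drive_tool", "body": {"rows": [[[0,0,0],-0.1385],[[0,0,0],-0.1385],[[0,0,0],-0.1385],[[0,0,0],-0.1385],[[-0.015,-0.03,0],0],[[-0.015,-0.03,0],0],[[-0.015,-0.03,0],0],[[-0.015,-0.03,0],0],[[-0.015,-0.03,0],0],[[-0.015,-0.03,0],0]], "jaw": 0, "grip_force": 40}}

```text
t: 1.15
tool_pos: [0.3389, 0.4282, 0.3035]
tool_rot: [0.322, -3.125, 0.0]
contact_force: [0.4, -0.1, 0.8]
opening: 0.0854
grip_force: 0.0
```

Request:
{"method": "drive_tool", "body": {"rows": [[[-0.015,-0.032,0],0],[[-0.015,-0.032,0],0],[[-0.015,-0.032,0],0],[[-0.015,-0.032,0],0],[[-0.015,-0.032,0],0],[[-0.015,-0.032,0],0],[[-0.015,-0.032,0],0],[[-0.013,-0.03,0],0],[[-0.007,-0.02,0],0],[[0,0,0],0]]}}

```text
t: 2.15
tool_pos: [0.5175, 0.1847, 0.3035]
tool_rot: [0.316, -3.125, 0.001]
contact_force: [-0.1, 0.6, 0.1]
opening: 0.0857
grip_force: 0.0
```

```bash
python3 - <<'E'
from h import *
o=snap(["wrist"]); pickle.dump(o,open("v1.pkl","wb")); v=o["wrist"]
cv2.imwrite("pics/w1.png",cv2.resize(v["image"],(800,600),interpolation=cv2.INTER_CUBIC))
s=800/512
for z in (.045,.0):
  for X in [(.6085,.1951),(.4452,.161),(.5269,.1781)]: print(z,proj(v,(*X,z))*s)
print(ray(v,(256,192)))
E
```

```text
0.045 [384.2196809 382.3481361]
0.045 [380.89435293 129.85720544]
0.045 [382.75190302 266.31347935]
0.0 [385.48773468 354.46926653]
0.0 [382.75324427 127.77326155]
0.0 [384.27267405 249.28367713]
(array([0.43381197, 0.16806306, 0.37438802]), array([ 0.32439735,  0.07302564, -0.9431307 ]))
```

View pics/w1.png

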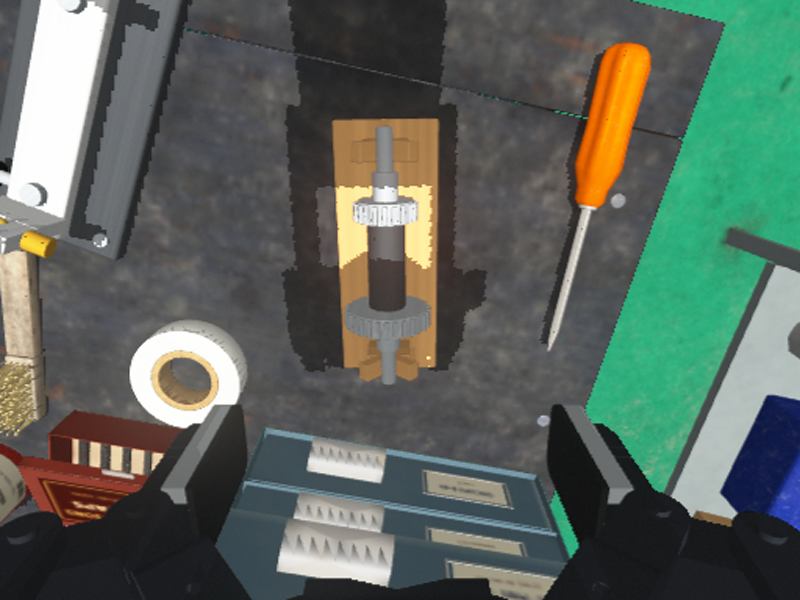

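```bash
python3 - <<'E'
from h import *
v=pickle.load(open("v1.pkl","rb"))["wrist"]; s=512/800
np.set_printoptions(precision=4,suppress=True)
P=[plane(v,((x+.5)*s-.5,(y+.5)*s-.5),.045) for x,y in [(384,127),(389,383),(383,226),(390,299)]]
a,b=P[:2];print(a,b,(a+b)/2,np.linalg.norm(a-b),np.arctan2(*(b-a)[[1,0]]))
E
```

```text
[0.4431 0.1623 0.045 ] [0.6082 0.1982 0.045 ] [0.5256 0.1803 0.045 ] 0.16888441109325011 0.2143036408733365
```

Request:
{"method": "drive_tool", "body": {"rows": [[[-0.0072,-0.0072,0.02],-0.008],[[0,0,0.04],0],[[0,0,0.04],0],[[0,0,0.04],0],[[0,0,0.03],0],[[0,0,0.015],0],[[0,0,0.01],0],[[0,0,0.0085],0],[[0,0,0],0],[[0,0,0],0]]}}

```text
t: 3.2
tool_pos: [0.526, 0.1814, 0.1017]
tool_rot: [-0.334, 3.122, 0.0]
contact_force: [0.0, 0.3, -0.1]
opening: 0.0852
grip_force: 0.0
```

Request:
{"method": "drive_tool", "body": {"rows": [[[0,0,0],0],[[0,0,0],0],[[0,0,0],0],[[0,0,0],0],[[0,0,0],0],[[0,0,0],0],[[0,0,0],0],[[0,0,0],0]], "jaw": 1, "grip_force": 60}}

```text
t: 4.0
tool_pos: [0.5259, 0.1798, 0.101]
tool_rot: [-0.335, 3.123, -0.005]
contact_force: [0.8, -6.5, 2.3]
opening: 0.0223
grip_force: 58.6
```

Request:
{"method": "drive_tool", "body": {"rows": [[[0,0,-0.01],0],[[0,0,-0.03],0],[[0,0,-0.035],0],[[0,0,-0.035],0],[[0,0,-0.03],0],[[0,0,-0.01],0],[[0,0,0],0.1],[[0,0,0],0.1],[[0,0,0],0.1],[[0,0,0],0.103]]}}

```text
t: 5.0
tool_pos: [0.5241, 0.1811, 0.2483]
tool_rot: [-0.304, -3.123, 0.001]
contact_force: [0.1, -0.1, -3.1]
opening: 0.0223
grip_force: 59.2
```

Request:
{"method": "drive_tool", "body": {"rows": [[[0.006,-0.02,0],0],[[0.006,-0.02,0],0],[[0.006,-0.02,0],0],[[0.006,-0.02,0],0],[[0.004,-0.016,0],0],[[0,0,0],0],[[0,0,0],0],[[0,0,0],0]]}}

```text
t: 5.8
tool_pos: [0.4796, 0.0925, 0.2502]
tool_rot: [-0.297, -3.127, -0.001]
contact_force: [1.0, 1.1, -3.6]
opening: 0.0222
grip_force: 59.5
```

```bash
python3 - <<'E'
from h import *
o=snap(["wrist","side"]); pickle.dump(o,open("v2.pkl","wb")); v=o["wrist"]
cv2.imwrite("pics/w2.png",cv2.resize(v["image"],(800,600),interpolation=cv2.INTER_CUBIC))
from station import ctrl
s=ctrl.get_obs();print(s["t"],s["tool_pos"],s["tool_rot"],s["contact_force"],s["opening"])
E
```

```text
5.9 [0.47971631 0.09260204 0.25034297] [-2.96548559e-01 -3.12742225e+00 -3.69552935e-04] [-1.07856769  0.77282513 -3.04928904] 0.022019243863200397
```

View pics/w2.png

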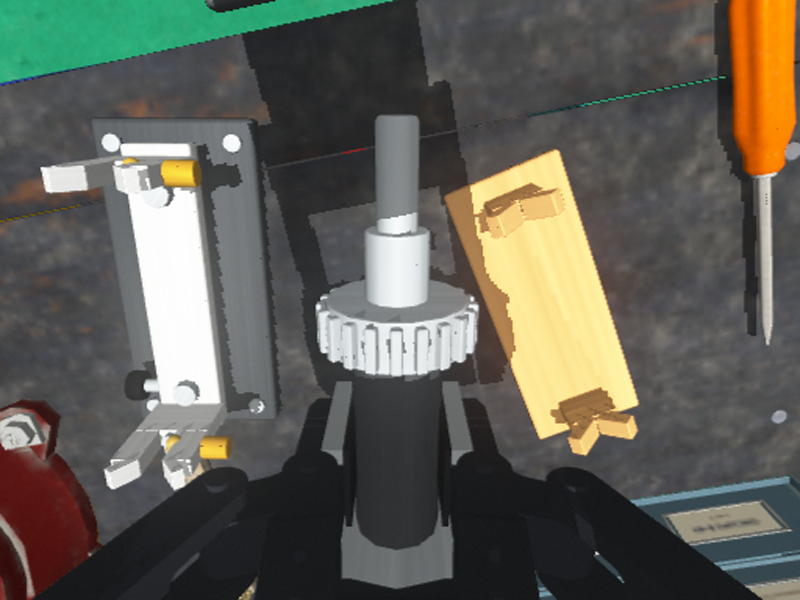

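```bash
python3 - <<'E'
from h import *
v=pickle.load(open("v2.pkl","rb"))["wrist"]; s=512/800; T=pickle.load(open("v0.pkl","rb"))["top"]
np.set_printoptions(precision=4,suppress=True)
q=lambda x,y:np.array([(x+.5)*s-.5,(y+.5)*s-.5])
tp=lambda x,y:np.array([(x+.5)/5-.5+160,(y+.5)/5-.5+160])
def pr(n,P):
    P=np.array(P);d=P[0]-P[1];print(n,P.mean(0),"yaw",np.arctan2(d[1],d[0]),np.linalg.norm(d),P.tolist())
w=lambda x,y,z:plane(v,q(x,y),z)
t=lambda x,y,z:plane(T,tp(x,y),z)
z=.016
pr("w screws",[(w(257,406,z)+w(153,406,z))/2,(w(110,143,z)+w(232,143,z))/2])
pr("w corners right",[w(275,416,.014),w(253,119,.014)])
print("w base mid",(w(93,118,.014)+w(275,416,.014))/2)
pr("t screws diag",[t(684,197,z),t(482,517,z)]); pr("t near screws",[t(482,517,z),t(626,545,z)])
for n,a,b in [("farL",(183,470),(596,150)),("farR",(124,473),(655,162)),("nearL",(132,178),(540,488)),("nearR",(62,178),(596,495)),("keyfar",(222,447),(545,158)),("keynear",(190,172),(490,482)),("boltfar",(185,392),(609,221)),("boltnear",(155,195),(568,465))]:
    X,e=tri([v,T],[q(*a),tp(*b)]);print(n,X,np.array(e).round(1).tolist())
# shaft in hand: journal near end
print("tool tip proj", proj(v,(.4796,.0925,.2502-.054))/s)
for d in (.084,.058,.041,.028): print(d,proj(v,np.array([.4797,.0926,.1963])-d*np.array([np.cos(-.19),np.sin(-.19),0]))/s)
E
```

```text
w screws [ 0.4688 -0.0317  0.016 ] yaw -0.19415148345394587 0.16479543244682016 [[0.5496480713232962, -0.047642156510280774, 0.016000000000000014], [0.3879488598780486, -0.015847509581598175, 0.016000000000000014]]
w corners right [0.4754 0.0129 0.014 ] yaw -0.1999145484782195 0.18603512682592394 [[0.5666126222690734, -0.0055657800226412285, 0.014000000000000012], [0.38428265458489397, 0.03137811388993504, 0.014000000000000012]]
w base mid [ 0.467  -0.0299  0.014 ]
t screws diag [ 0.4693 -0.0333  0.016 ] yaw -0.5765383505344913 0.1772163143330527 [[0.5435394929286259, -0.08156812391643609, 0.016000000000000014], [0.39496936267352667, 0.015036940452747942, 0.016000000000000014]]
t near screws [ 0.3886 -0.0173  0.016 ] yaw 1.375687984997732 0.06602220392142916 [[0.39496936267352667, 0.015036940452747942, 0.016000000000000014], [0.38216945166529986, -0.049732602457668286, 0.016000000000000014]]
farL [ 0.5481 -0.035   0.0861] [[-0.7, -0.6], [-0.2, -0.3]]
farR [ 0.54   -0.0603  0.0936] [[-0.1, -0.1], [-0.0, -0.0]]
nearL [ 0.4009 -0.0086  0.0861] [[0.1, 0.6], [-0.0, 0.2]]
nearR [ 0.396  -0.031   0.0982] [[0.3, 1.9], [-0.1, 0.6]]
keyfar [ 0.5453 -0.0141  0.0777] [[1.0, 0.9], [0.3, 0.4]]
keynear [0.404  0.0122 0.0745] [[0.1, 1.4], [-0.1, 0.4]]
boltfar [ 0.5263 -0.044   0.0401] [[0.1, 0.1], [0.0, 0.1]]
boltnear [ 0.4137 -0.0228  0.0406] [[0.4, 2.2], [-0.1, 0.8]]
tool tip proj [395.3069 442.4493]
0.084 [395.7784 119.4956]
0.058 [395.7626 234.6346]
0.041 [395.7534 301.8888]
0.028 [395.7469 349.6113]
```

Request:
{"method": "drive_tool", "body": {"rows": [[[-0.0022,-0.0208,0],0.004],[[-0.0022,-0.0208,0],0],[[-0.0022,-0.0208,0],0],[[-0.0022,-0.0208,0],0],[[-0.0022,-0.0208,0],0],[[-0.0022,-0.0208,0],0],[[0,0,0.02],0],[[0,0,0.02],0],[[0,0,0.02],0],[[0,0,0.009],0]]}}

```text
t: 6.9
tool_pos: [0.4677, -0.0324, 0.1793]
tool_rot: [-0.303, -3.124, -0.001]
contact_force: [-0.7, -0.5, -3.3]
opening: 0.022
grip_force: 59.8
```

Request:
{"method": "drive_tool", "body": {"rows": [[[0,0,0],0],[[0,0,0],0],[[0,0,0],0]]}}

```text
t: 7.2
tool_pos: [0.4694, -0.033, 0.1829]
tool_rot: [0.303, 3.124, -0.0]
contact_force: [0.4, -0.3, -2.4]
opening: 0.0218
grip_force: 59.8
```

```bash
python3 - <<'E'
from h import *
o=snap(["wrist","side","top"]); pickle.dump(o,open("v3.pkl","wb"))
c=lambda n,x,y,w,h,W,H: cv2.resize(o[n]["image"][y:y+h,x:x+w],(W,H),interpolation=cv2.INTER_CUBIC)
a=c("wrist",180,40,150,150,600,600); b=c("side",245,150,100,75,200,150); 
b=c("side",240,130,90,270//2,200,300)
d=c("top",240,170,80,120,200,300)
cv2.imwrite("pics/w3.png",np.hstack([a,np.vstack([b,d])]))
from station import ctrl
s=ctrl.get_obs();print(s["t"],s["tool_pos"],s["tool_rot"],s["contact_force"],s["wrist_torque"])
E
```

```text
7.35 [ 0.46907792 -0.03297084  0.18249453] [ 3.03523089e-01  3.12503957e+00 -3.75899981e-04] [-0.06416707  0.62631535 -3.25431243] [-0.00521339 -0.03980653  0.00942281]
```

View pics/w3.png

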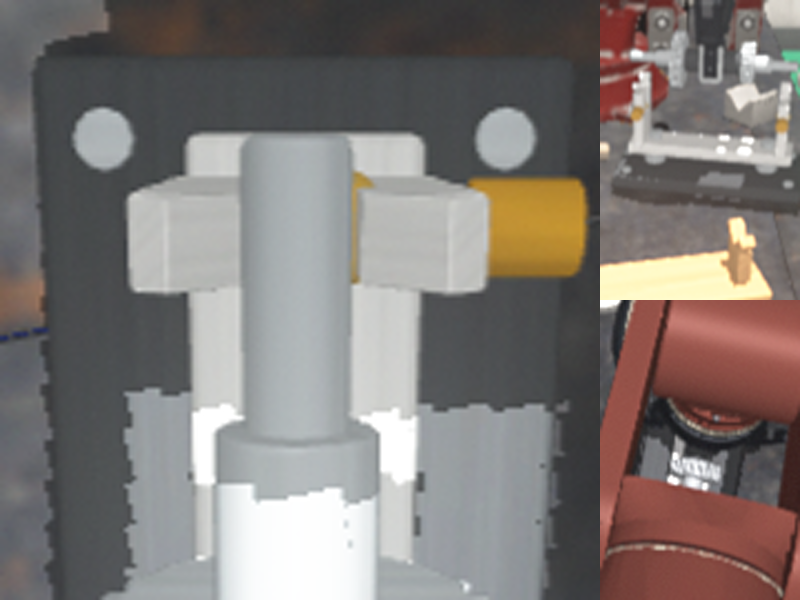

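Request:
{"method": "drive_tool", "body": {"rows": [[[0,0.0014,0.005],0],[[0,0,0.008],0],[[0,0,0.006],0],[[0,0,0.005],0],[[0,0,0.0045],0],[[0,0,0],0],[[0,0,0],0]]}}

```text
t: 8.05
tool_pos: [0.4688, -0.0315, 0.1528]
tool_rot: [-0.304, -3.127, -0.0]
contact_force: [-0.6, -0.5, -3.2]
opening: 0.0223
grip_force: 59.8
```

Free so far; feel down in small steps.

Request:
{"method": "drive_tool", "body": {"rows": [[[0,0,0.002],0],[[0,0,0.002],0],[[0,0,0.002],0],[[0,0,0.002],0],[[0,0,0],0],[[0,0,0],0]]}}

```text
t: 8.65
tool_pos: [0.4687, -0.0315, 0.1448]
tool_rot: [-0.304, -3.127, -0.0]
contact_force: [1.1, 0.1, -3.6]
opening: 0.022
grip_force: 59.8
```

Request:
{"method": "drive_tool", "body": {"rows": [[[0,0,0.0015],0],[[0,0,0.0015],0],[[0,0,0],0],[[0,0,0],0]]}}

```text
t: 9.05
tool_pos: [0.4687, -0.0315, 0.1418]
tool_rot: [-0.304, -3.127, -0.0]
contact_force: [0.9, -0.6, -2.9]
opening: 0.0219
grip_force: 59.8
```

Request:
{"method": "drive_tool", "body": {"rows": [[[0,0,0.0015],0],[[0,0,0.0015],0],[[0,0,0],0],[[0,0,0],0]]}}

```text
t: 9.45
tool_pos: [0.4689, -0.0318, 0.1391]
tool_rot: [0.304, 3.126, -0.001]
contact_force: [-0.5, -1.7, -1.7]
opening: 0.0223
grip_force: 60.1
```

Request:
{"method": "drive_tool", "body": {"rows": [[[0,0,0.001],0],[[0,0,0],0],[[0,0,0],0]]}}

```text
t: 9.75
tool_pos: [0.4693, -0.0321, 0.1387]
tool_rot: [0.304, 3.125, -0.002]
contact_force: [-1.9, -4.7, 4.0]
opening: 0.022
grip_force: 60.4
```

Request:
{"method": "drive_tool", "body": {"rows": [[[0,0,0.001],0],[[0,0,0],0],[[0,0,0],0]]}}

```text
t: 10.05
tool_pos: [0.4697, -0.0325, 0.1383]
tool_rot: [0.303, 3.125, -0.004]
contact_force: [-2.5, -6.4, 6.5]
opening: 0.022
grip_force: 60.8
```

Request:
{"method": "drive_tool", "body": {"rows": [[[0,0,0.001],0],[[0,0,0],0],[[0,0,0],0]]}}

```text
t: 10.35
tool_pos: [0.47, -0.0326, 0.1379]
tool_rot: [0.303, 3.124, -0.004]
contact_force: [-2.1, -6.7, 8.5]
opening: 0.0223
grip_force: 61.2
```

Request:
{"method": "drive_tool", "body": {"rows": [[[0,0,0.001],0],[[0,0,0],0],[[0,0,0],0]]}}

```text
t: 10.65
tool_pos: [0.4703, -0.0327, 0.1372]
tool_rot: [0.303, 3.123, -0.004]
contact_force: [-2.2, -6.5, 8.3]
opening: 0.0219
grip_force: 61.2
```

```bash
python3 - <<'E'
from station import ctrl
s=ctrl.get_obs();print(s["t"],s["tool_pos"],s["tool_rot"],s["contact_force"],s["wrist_torque"])
E
```

```text
10.65 [ 0.4703314  -0.03274789  0.13717905] [ 0.30335548  3.12283914 -0.00446436] [-2.19840224 -6.46036332  8.28078269] [-0.99632979  0.34082307 -0.02481719]
```

Request:
{"method": "drive_tool", "body": {"rows": [[[0,-0.001,0.001],0],[[0,0,0],0],[[0,0,0],0]]}}

```text
t: 10.95
tool_pos: [0.4704, -0.033, 0.1365]
tool_rot: [0.304, 3.122, -0.001]
contact_force: [-3.2, -2.7, 10.3]
opening: 0.0219
grip_force: 61.3
```

Request:
{"method": "drive_tool", "body": {"rows": [[[0,0,0.001],0],[[0,0,0],0],[[0,0,0],0]]}}

```text
t: 11.25
tool_pos: [0.4706, -0.033, 0.1354]
tool_rot: [0.303, 3.122, -0.001]
contact_force: [0.0, -3.5, 8.4]
opening: 0.0218
grip_force: 61.1
```

Request:
{"method": "drive_tool", "body": {"rows": [[[0,0,0.001],0],[[0,0,0],0],[[0,0,0.001],0],[[0,0,0],0]]}}

```text
t: 11.65
tool_pos: [0.4705, -0.033, 0.1329]
tool_rot: [0.304, 3.121, -0.001]
contact_force: [1.5, -2.6, 4.9]
opening: 0.0219
grip_force: 60.7
```

Request:
{"method": "drive_tool", "body": {"rows": [[[0,0,0.001],0],[[0,0,0],0],[[0,0,0],0]]}}

```text
t: 11.95
tool_pos: [0.4704, -0.033, 0.1315]
tool_rot: [0.304, 3.122, -0.001]
contact_force: [3.0, -4.8, 3.6]
opening: 0.0222
grip_force: 60.6
```

Request:
{"method": "drive_tool", "body": {"rows": [[[0,0,0.001],0],[[0,0,0],0],[[0,0,0.001],0],[[0,0,0],0],[[0,0,0],0]]}}

```text
t: 12.45
tool_pos: [0.4697, -0.0329, 0.1288]
tool_rot: [0.304, 3.123, -0.001]
contact_force: [4.0, -4.1, 2.5]
opening: 0.0221
grip_force: 60.7
```

Request:
{"method": "drive_tool", "body": {"rows": [[[0,0,0.001],0],[[0,0,0],0],[[0,0,0],0]]}}

```text
t: 12.75
tool_pos: [0.4698, -0.0329, 0.1287]
tool_rot: [0.304, 3.124, -0.001]
contact_force: [-1.2, -3.5, 10.2]
opening: 0.0224
grip_force: 61.3
```

Request:
{"method": "drive_tool", "body": {"rows": [[[0,0,0.001],0],[[0,0,0],0],[[0,0,0],0]]}}

```text
t: 13.05
tool_pos: [0.4699, -0.0329, 0.1286]
tool_rot: [0.304, 3.125, -0.001]
contact_force: [-4.4, -3.5, 16.2]
opening: 0.0225
grip_force: 62.0
```

Request:
{"method": "drive_tool", "body": {"rows": [[[0,0,0.001],0],[[0,0,0],0],[[0,0,0],0]]}}

```text
t: 13.35
tool_pos: [0.47, -0.0329, 0.1286]
tool_rot: [0.304, 3.125, -0.001]
contact_force: [-7.9, -2.1, 22.4]
opening: 0.0222
grip_force: 62.6
```

```bash
python3 - <<'E'
from station import ctrl
s=ctrl.get_obs();print(s["t"],s["tool_pos"],s["tool_rot"],s["contact_force"],s["wrist_torque"])
E
```

```text
13.35 [ 0.47000423 -0.03288734  0.12855185] [ 3.03572028e-01  3.12526391e+00 -9.27003098e-04] [-7.93958888 -2.05781105 22.39233137] [-0.36836131  1.21817881  0.00279434]
```

```bash
python3 - <<'E'
from h import *
o=snap(["side"]); v=o["side"]; pickle.dump(o,open("v4.pkl","wb"))
x0,y0,w,h=240,140,100,75
cv2.imwrite("pics/s4.png",cv2.resize(v["image"][y0:y0+h,x0:x0+w],(800,600),interpolation=cv2.INTER_CUBIC))
u=np.array([np.cos(-.193),np.sin(-.193),0]);m=np.array([.4695,-.033,.0728])
for n,d in [("far end",.084),("far sh",.058),("hub",0),("near sh",-.058),("near end",-.084)]:
    for k in(0,.006): print(n,k,(proj(v,m+d*u+[0,0,k])-[x0,y0]+.5)*8-.5)
E
```

```text
far end 0 [110.56171554 299.31330689]
far end 0.006 [110.4726195  279.92343718]
far sh 0 [199.87148205 306.21926904]
far sh 0.006 [200.00914888 286.75726216]
hub 0 [402.10209561 321.85694245]
hub 0.006 [402.76097125 302.23218038]
near sh 0 [608.58377925 337.82333388]
near sh 0.006 [609.78588967 318.03324023]
near end 0 [702.56016673 345.09014691]
near end 0.006 [704.01322456 325.2250883 ]
```

View pics/s4.png

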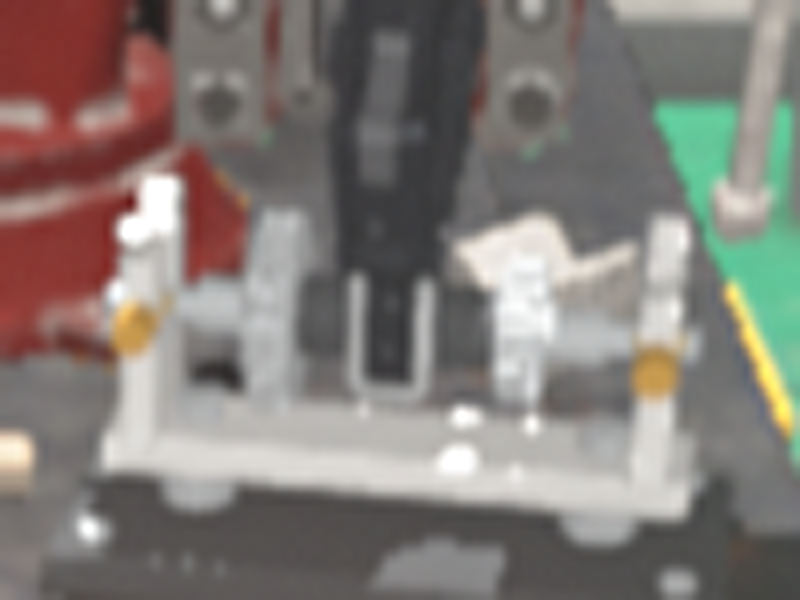

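Request:
{"method": "drive_tool", "body": {"rows": [[[0.001,0,0.0008],0],[[0,0,0],0],[[0,0,0],0]]}}

```text
t: 13.7
tool_pos: [0.4699, -0.0329, 0.1286]
tool_rot: [0.303, 3.123, -0.001]
contact_force: [-6.2, -2.8, 24.9]
opening: 0.0221
grip_force: 62.6
```

```bash
python3 - <<'E'
from station import ctrl
s=ctrl.get_obs();print(s["t"],s["tool_pos"],s["tool_rot"],s["contact_force"],s["wrist_torque"])
E
```

```text
13.7 [ 0.46987091 -0.0328783   0.12857132] [ 3.03363503e-01  3.12278984e+00 -1.31171474e-03] [-6.23171049 -2.83722922 24.93865539] [-0.45038985  0.95520888 -0.06022273]
```

Request:
{"method": "drive_tool", "body": {"rows": [[[0,0,-0.001],0],[[0,0,-0.001],0],[[0,0,-0.001],0],[[0,0,-0.0005],0],[[0,0,0],0],[[0,0,0],0]]}}

```text
t: 14.3
tool_pos: [0.4695, -0.0328, 0.1288]
tool_rot: [0.304, 3.121, -0.001]
contact_force: [7.7, -4.5, 1.3]
opening: 0.0218
grip_force: 60.2
```

Request:
{"method": "drive_tool", "body": {"rows": [[[0,0,0],0],[[0,0,0],0],[[0,0,0],0]], "grip_force": 20}}

```text
t: 14.6
tool_pos: [0.4695, -0.0328, 0.1288]
tool_rot: [0.304, 3.121, -0.001]
contact_force: [6.9, -4.4, 1.1]
opening: 0.0224
grip_force: 60.2
```

Request:
{"method": "drive_tool", "body": {"rows": [[[0,0,0],0],[[0,0,0],0],[[0,0,0],0],[[0,0,0],0],[[0,0,0],0],[[0,0,0],0],[[0,0,0],0],[[0,0,0],0]], "jaw": 0}}

```text
t: 15.4
tool_pos: [0.4676, -0.0323, 0.1276]
tool_rot: [0.304, 3.127, 0.0]
contact_force: [-0.4, 0.3, -0.1]
opening: 0.085
grip_force: 0.0
```

Request:
{"method": "drive_tool", "body": {"rows": [[[0,0,-0.005],0],[[0,0,-0.02],0],[[0,0,-0.03],0],[[0,0,-0.03],0],[[0,0,-0.03],0],[[0,0,-0.01],0],[[0,0,0],0],[[0,0,0],0],[[0,0,0],0]]}}

```text
t: 16.3
tool_pos: [0.4667, -0.0321, 0.2503]
tool_rot: [-0.304, -3.123, -0.001]
contact_force: [0.3, -0.5, 0.2]
opening: 0.0856
grip_force: 0.0
```

```bash
python3 - <<'E'
from h import *
from station import ctrl
o=snap(["side","wrist"]); v=o["side"]
a=cv2.resize(v["image"][140:215,240:340],(800,600),interpolation=cv2.INTER_CUBIC)[150:450]
w=cv2.resize(o["wrist"]["image"],(400,300))
old=cv2.resize(pickle.load(open("v4.pkl","rb"))["side"]["image"][140:215,240:340],(800,600),interpolation=cv2.INTER_CUBIC)[150:450]
cv2.imwrite("pics/s5.png",np.vstack([a,np.hstack([w,old[:,:400]])]))
s=ctrl.get_obs();print(s["t"],s["tool_pos"],s["contact_force"],s["opening"])
E
```

```text
16.4 [ 0.46685636 -0.0321759   0.25068426] [-0.78782135 -0.78302581  0.29762322] 0.08517268156868635
```

View pics/s5.png

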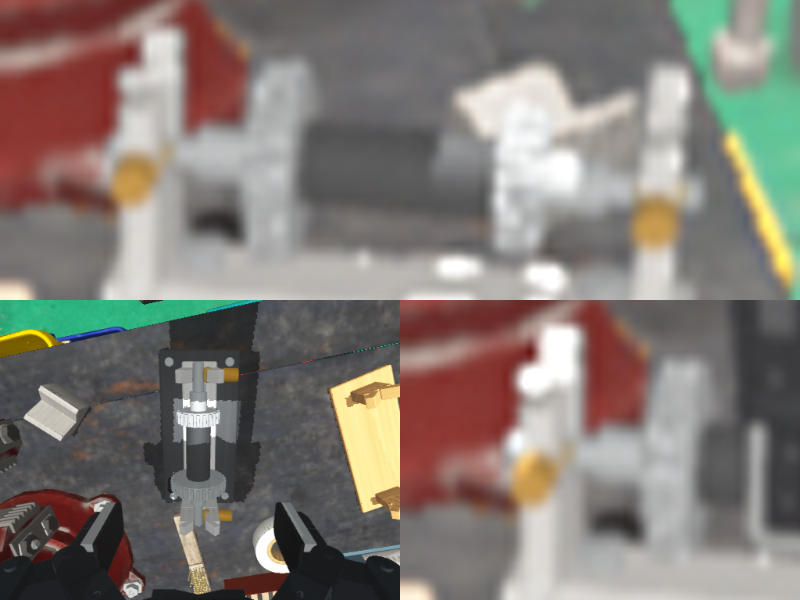

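```bash
python3 - <<'E'
from h import *
A=[cv2.cvtColor(pickle.load(open("v4.pkl","rb"))["side"]["image"],6)]
B=cv2.cvtColor(snap(["side"])["side"]["image"],6)
for n,(x0,x1,y0,y1) in {"far sh+gear":(264,277,166,192),"near sh":(309,319,172,192),"near gear":(302,309,172,192),"near end":(325,330,176,190),"static plate far":(254,263,160,196)}.items():
    a=A[0][y0:y1,x0:x1].astype(np.float32);b=B[y0:y1,x0:x1].astype(np.float32)
    try:
        c,M=cv2.findTransformECC(a,b,np.eye(2,3,dtype=np.float32),cv2.MOTION_TRANSLATION,(3,200,1e-6),None,1);print(n,c,M[:,2])
    except Exception as e: print(n,"fail")
E
```

```text
far sh+gear 0.988854571509492 [ 0.0447325  -0.09038617]
near sh 0.8473980491666507 [ 3.226209   -0.29169387]
near gear 0.9460630538381972 [-0.10408531  0.00346442]
near end 0.8692981153924095 [ 0.29424992 -0.16600507]
static plate far 0.8432805914279864 [0.21400681 0.20761074]
```

```bash
python3 -c "
from station import ctrl
print(ctrl.finish_job())"
```

```text
the job is handed in; nothing more can be done
None
```

The shaft is in both slots of the run-out stand, pressed home with about 28 N, and I let go of it and handed the job in at about 16.5 s. The side view shows it level and unmoved after release, and no bystander was touched. The seat-pin travel itself couldn't be read, and the hand-in gave no verdict.

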